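# Sort the stray tube and bottle into their trays

## Task

A tube and a bottle have been left out on the bench and need sorting into the two steel trays. Lay the screw-capped plastic tube down flat in the long tray, and stand the small dropper bottle upright on the floor of the square tray. Set both down; do not drop them in.

Things in the scene. Friction and masses are not known exactly. Their poses are not given: they have to be found in the camera images.
- tube_mid (a point): The middle of the screw-capped plastic centrifuge tube that lies on its side on the bench: a clear tube with a conical tip, 115 mm long, barrel 28 mm in diameter, cap 34 mm in diameter and 13 mm long, about 30 g. The point lies on the tube's axis, 57 mm from the tip, about 15 mm above the surface the tube lies on. Its z axis runs along the tube from the tip to the cap.
- dropper_bottle: The smallest bottle, which stands upright on the bench: a round white reagent bottle 78 mm high, body 34 mm in diameter up to 50 mm height, then shoulder and a 20 mm wide cap, about 40 g. Origin at the centre of its underside, z axis up through the cap.
- tube_tray: The long shallow stainless steel tray, fixed to the bench: outside 180 mm (its x axis) by 110 mm (its y axis) by 22 mm high, walls and floor 4 mm thick with a rolled rim that stands about 1 mm out, inside 172 by 102 mm. Origin at the centre of its underside on the bench, z up.
- bottle_tray: The square stainless steel tray, fixed to the bench: outside 100 by 100 mm and 30 mm high, walls and floor 4 mm thick with a rolled rim that stands about 1 mm out, inside 92 by 92 mm. Origin at the centre of its underside on the bench, x and y axes along its sides, z up.
Mind the look-alikes: they are no part of the job. What is shaped like the dropper_bottle but purple or red is not meant.

How it is judged:
At the end, for the whole second after the job is handed in: The tube lies level (10 degrees) on the long tray's floor, its middle within 50 mm along and 45 mm across of the tray's centre; the dropper bottle stands upright (10 degrees), at rest, on the square tray's floor, within 35 mm of its centre along each side (x of tube_mid in the frame of tube_tray between -0.05 and 0.05 m and y of tube_mid in the frame of tube_tray between -0.045 and 0.045 m and z of tube_mid in the frame of tube_tray below 0.025 m and angle between tube_mid's own z axis and vertical between 1.396 and 1.745 rad and x of dropper_bottle in the frame of bottle_tray between -0.035 and 0.035 m and y of dropper_bottle in the frame of bottle_tray between -0.035 and 0.035 m and z of dropper_bottle in the frame of bottle_tray below 0.009 m and angle between dropper_bottle's own z axis and vertical below 0.17 rad and linear speed of dropper_bottle below 0.03 m/s); the robot touches nothing.
It fails at once if the bottle is let go more than 30 mm above the bench level (height (world z) of dropper_bottle above 0.034 m and contact force between dropper_bottle and the fingers below 0.02 N).
It fails at once if the tube is let go with its middle more than 50 mm above the bench level (height (world z) of tube_mid above 0.055 m and contact force between tube and the fingers below 0.02 N).
It also fails if it takes over 61 s, if anything falls off the work surface, if the arm or the gripper's body presses on something with over 40 N, if the wrist force passes 120 N, or if a joint passes its speed limit or range.

## Robot

A 6-joint arm with a two-finger parallel gripper is mounted at the origin on the work surface; the furniture and walls round the work are solid. World frame = base frame: x ahead of the robot, y to its left, z up, the work surface at z = 0. Lengths are in m, angles in rad, forces in N, time in s.
With the tool pointing down it reaches from about 0.275 to 0.725 m from the base axis. Payload 5.6 kg.
Tool frame: the origin (TCP) lies on the centre line of the jaws, within the pads' length; the fingertips stand 19 mm ahead of it and the grasp point (between the pads) is the TCP; y points along the fingers, z is the direction in which the jaws open and shut, and the axes are right-handed (so a half turn about y gives the same grasp; the last joint's range is limited). The gripper opens to 85 mm and grips with 20 to 120 N. Pads are 22 mm wide; open, the fingers measure 114 mm over their backs; the gripper's body (76 mm by 85 mm) begins 54 mm behind the grasp point. The pads swing forward as they close: fully open they stand 13 mm farther back than shut.
Start: joints at [1.399, 0.255, 0.108, 0, -1.424, -0.285], TCP at [0.243, 0.494, 0.217] pointing down, gripper open.
Joint ranges: [-2.95, 2.95], [-1.21, 1.97], [-1.09, 1.5], [-2.87, 1.71], [-2.94, -0.07], [-3.05, 3.05]. Speed limits (rad/s): [2.57, 2.57, 3.14, 3.14, 3.14, 3.14].

## Interface

Orientations are given as a unit quaternion [w, x, y, z].
In Python, from plant import bot gives the robot as it stands. The module is installed in compiled form; this text tells all that it offers.
- The arm moves only by the tool send_rows, never from a script. Its argument "moves" is a list of rows, each an object of numbers: "tx", "ty", "tz": the shift along the tool's x, y, z in cm; "twist": the turn about the tool's y in degrees. A call has 1 to 5 rows; each row is the pose to reach, as a shift and turn from the pose commanded when the call began, along the tool's axes at that moment; what a row does not reach only later rows make up. A row lasts 1/10 s, in which the tool goes at most 50 mm and 8.59 degrees, less where a joint would pass 70% of its speed; a pose out of reach is approached as far as the arm can. A call with a gripper value outside its range is refused whole. "claw" is the closure, from 0 (fully open) to 1 (shut), set as the call begins (left out, the last holds). The fingers move at their own pace and stop on an object; the grip force is fixed at half the most. Time passes only in rows, so rows that repeat a pose let the fingers close. It gives the time, the measured TCP pose, the force and the opening at its end, in the units of the state.
- bot.state(): the state, without advancing time (a new reading comes with each control period).
- bot.capture(name): name is "side" or "top" or "wrist"; returns a dict with "img" (420x560x3 uint8, red, green, blue), "fx", "fy", "cx", "cy" (pixels), "cam_to_world" (4x4, takes a point from camera to world coordinates). Camera axes: x right, y down, z forward; pixel columns grow to the right and rows downward; lengths in m; the calibration is good to about 2 mm. A picture is of the moment at which its call begins. There is no depth.
- bot.close_job(): hands the job in, once; it reports no verdict.
The state is a dict: "time_s": time; "joint_pos": joint angles; "dq": joint speeds; "joint_torque": joint torques, N m; "eef_pos": TCP position; "tcp_rot": TCP orientation; "contact_force": force on the tool from outside, world axes, zero at the start; "moment": the same for the moment, N m; "width": opening from 0.0 (shut) to 1.0 (fully open).
Only numpy, scipy, OpenCV 4.12 (cv2) and the standard library are available. Lean on these libraries where they do the work, as an engineer would, in place of code of your own. Each camera call takes 0.05 s, during which the arm holds its last target.

## Working session

There is one attempt and no reset: what is moved stays moved. The work goes in short steps, Python scripts to look and compute and a tool call to move; the robot and the scene stay as the last step left them, time stands still between calls to the robot, and variables do not carry over. Pictures are saved under pics/ and viewed, and the job is handed in when it is done.

Besides the shell and the picture viewer there is one more tool, called after "Request:" as name(argument=value, ...), one argument or row to a line, values as JSON. send_rows: Moves the arm, as the interface text tells. Its arguments: {"type":"object","properties":{"moves":{"type":"array","items":{"type":"object","properties":{"tx":{"type":"number"},"ty":{"type":"number"},"tz":{"type":"number"},"twist":{"type":"number"}}}},"claw":{"type":"number"}},"required":["moves"]}

```bash
mkdir -p pics; cat > h.py <<'E'
import numpy as np,cv2,pickle
from plant import bot
def cap(n,f):
    c=bot.capture(n); cv2.imwrite('pics/'+f+'.png',c['img'][:,:,::-1]); pickle.dump(c,open(f+'.pkl','wb')); return c
def ld(f): return pickle.load(open(f+'.pkl','rb'))
def ray(c,u,v):
    M=np.array(c['cam_to_world']); d=M[:3,:3]@np.array([(u-c['cx'])/c['fx'],(v-c['cy'])/c['fy'],1]); return M[:3,3],d/np.linalg.norm(d)
def onz(c,u,v,z):
    o,d=ray(c,u,v); return o+d*(z-o[2])/d[2]
def proj(c,p):
    M=np.array(c['cam_to_world']); q=M[:3,:3].T@(np.array(p)-M[:3,3]); return np.array([q[0]/q[2]*c['fx']+c['cx'],q[1]/q[2]*c['fy']+c['cy']])
def tri(*r):
    A=np.zeros((3,3));b=np.zeros(3)
    for o,d in r:
        P=np.eye(3)-np.outer(d,d);A+=P;b+=P@o
    x=np.linalg.solve(A,b); return x,[np.linalg.norm((np.eye(3)-np.outer(d,d))@(x-o)) for o,d in r]
def crop(f,x0,y0,x1,y1,s,g):
    i=cv2.imread('pics/'+f+'.png')[y0:y1,x0:x1]; cv2.imwrite('pics/'+g+'.png',cv2.resize(i,None,fx=s,fy=s,interpolation=cv2.INTER_CUBIC))
E
python3 - <<'E'
from h import *
np.set_printoptions(precision=4,suppress=True)
for n in ['top','side','wrist']:
    c=cap(n,n+'0'); print(n,c['fx'],c['cx'],c['cy'],np.array(c['cam_to_world']))
print(bot.state())
E
```

```text
top 453.5111901083001 281.8052350043263 203.52712560994422 [[-0.0082 -0.988   0.1539  0.4116]
 [-1.      0.0079 -0.0022  0.0196]
 [ 0.001  -0.1539 -0.9881  1.0438]
 [ 0.      0.      0.      1.    ]]
side 422.1334357868287 282.30566422906827 211.87546588764548 [[ 0.9349 -0.3136  0.1663  0.4346]
 [-0.3548 -0.8115  0.4644 -0.429 ]
 [-0.0107 -0.4932 -0.8699  0.8651]
 [ 0.      0.      0.      1.    ]]
wrist 376.6062686748274 284.02502267570475 208.45235595176294 [[-0.4415 -0.855  -0.2721  0.3121]
 [-0.8972  0.4213  0.132   0.4595]
 [ 0.0017  0.3024 -0.9532  0.3741]
 [ 0.      0.      0.      1.    ]]
{'time_s': 0.15, 'joint_pos': array([ 1.3986,  0.2556,  0.1073, -0.0003, -1.4239, -0.2846]), 'dq': array([-0.0016, -0.0008,  0.0024,  0.0005, -0.0006,  0.0012]), 'joint_torque': array([ -0.0008, -38.6941,  23.8081,   5.3667,  -0.0045,   0.    ]), 'eef_pos': array([0.2424, 0.4933, 0.2166]), 'tcp_rot': array([ 0.1602, -0.1601, -0.6882,  0.6893]), 'contact_force': array([ 0.2439,  0.1664, -0.3307]), 'moment': array([ 0.0533,  0.0364, -0.0374]), 'width': 0.9985027108914307}
```

View pics/top0.png

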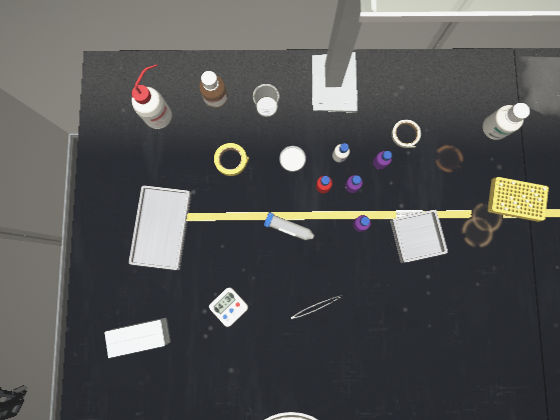

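View pics/side0.png

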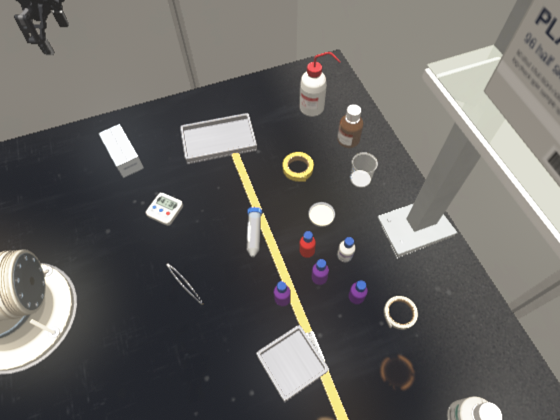

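View pics/wrist0.png

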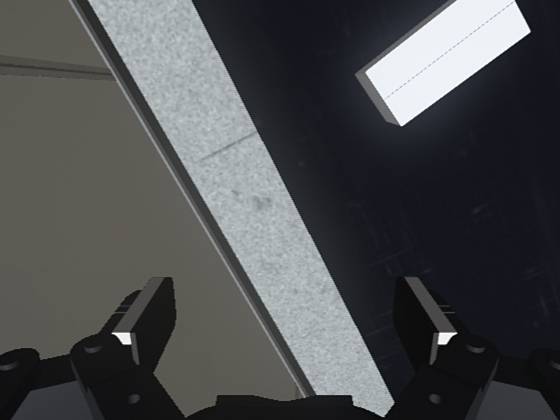

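```bash
python3 - <<'E'
from h import *
crop('top0',300,120,460,280,4,'t_a'); crop('top0',110,170,330,290,3.6,'t_b')
crop('side0',220,190,420,410,2.7,'s_a'); crop('side0',160,90,300,270,3.3,'s_b')
E
```

```text
(no output)
```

View pics/t_a.png

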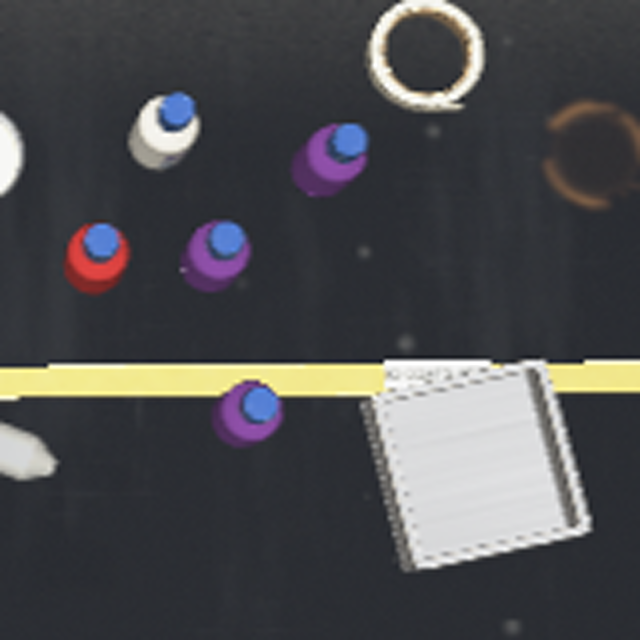

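View pics/t_b.png

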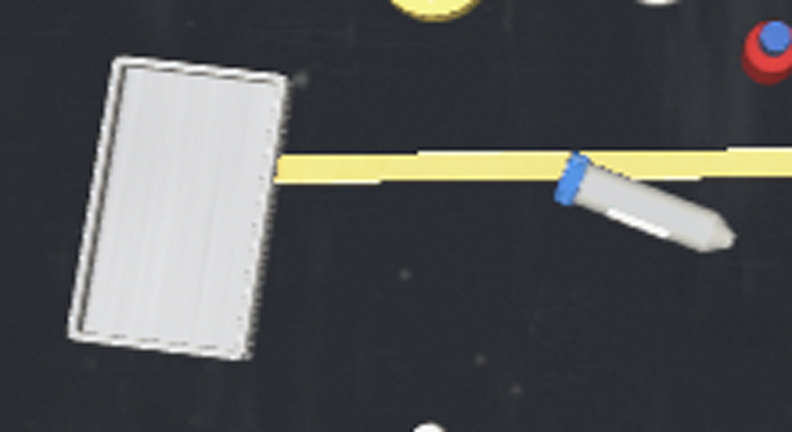

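View pics/s_a.png

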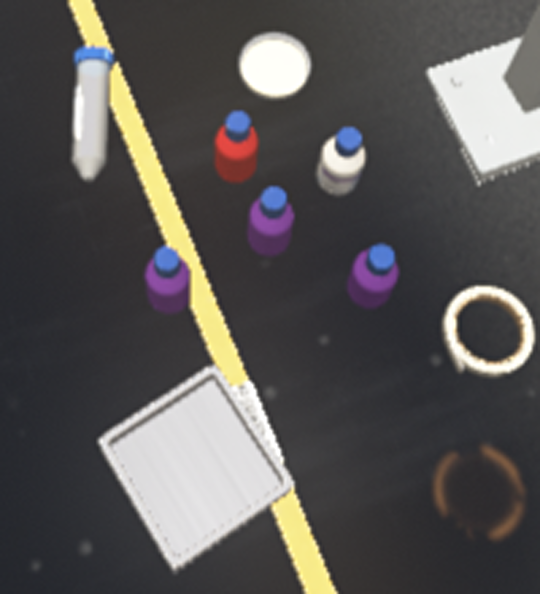

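View pics/s_b.png

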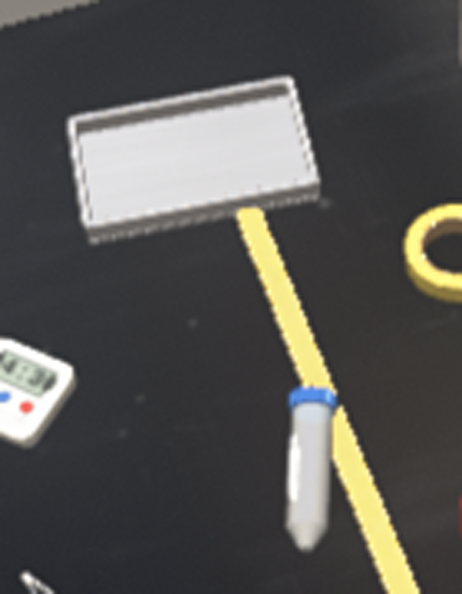

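```bash
cat > m.py <<'E'
from h import *
np.set_printoptions(precision=4,suppress=True)
T=ld('top0');S=ld('side0')
def P(n,t,s):
    x,e=tri(ray(T,*t),ray(S,*s)); print(n,x,np.round(e,4)); return x
ta=lambda x,y:(300+x/4,120+y/4); tb=lambda x,y:(110+x/3.6,170+y/3.6)
sa=lambda x,y:(220+x/2.7,190+y/2.7); sb=lambda x,y:(160+x/3.3,90+y/3.3)
P('white cap',ta(178,106),sa(348,133))
P('red cap',ta(101,240),sa(237,120))
P('purA cap',ta(227,238),sa(274,196))
P('purB cap',ta(350,140),sa(381,254))
P('purC cap',ta(262,403),sa(166,257))
q=[P('sq',ta(*a),sa(*b)) for a,b in [((365,403),(215,368)),((545,362),(293,485)),((590,528),(175,570)),((410,570),(100,440))]]
print('c',np.mean(q,0),[np.linalg.norm(q[i]-q[i-1]) for i in range(4)])
q=[P('lg',tb(*a),sb(*b)) for a,b in [((115,58),(292,78)),((288,75),(318,185)),((248,357),(88,230)),((70,338),(70,118))]]
print('c',np.mean(q,0),[np.linalg.norm(q[i]-q[i-1]) for i in range(4)])
a=P('capend',tb(565,178),sb(313,392)); b=P('tip',tb(735,240),sb(307,549)); print(np.linalg.norm(a-b))
P('shelf corner',(361,15),(428,68))
P('post base',(328,85),(408,222))
P('base corner',(312,54),(379,213)); P('basecorner2',(357,111),(399,257)) 
E
python3 m.py
```

```text
white cap [ 0.6876 -0.1209  0.0827] [0.001 0.001]
red cap [ 0.6145 -0.0777  0.0765] [0.0011 0.0011]
purA cap [ 0.6153 -0.1462  0.0774] [0.0016 0.0016]
purB cap [ 0.6694 -0.2154  0.0779] [0.0015 0.0015]
purC cap [ 0.5243 -0.1618  0.0775] [0.0009 0.0009]
sq [ 0.5335 -0.2334  0.0109] [0.0029 0.0029]
sq [ 0.5528 -0.332   0.0283] [0.0018 0.0018]
sq [ 0.4582 -0.353   0.0237] [0.0005 0.0005]
sq [ 0.4372 -0.253   0.0161] [0.0019 0.0019]
c [ 0.4954 -0.2928  0.0197] [np.float64(0.09835803072289288), np.float64(0.1019680433682039), np.float64(0.09708375119611484), np.float64(0.10246415499352099)]
lg [0.6178 0.3404 0.0135] [0.0023 0.0023]
lg [0.6036 0.2288 0.0145] [0.0003 0.0003]
lg [0.426  0.249  0.0174] [0.0014 0.0014]
lg [0.4394 0.3596 0.0192] [0.0022 0.0022]
c [0.5217 0.2944 0.0162] [np.float64(0.17954190563635544), np.float64(0.11251403368001003), np.float64(0.17873339272415142), np.float64(0.11144484612188639)]
capend [0.537  0.0512 0.0224] [0.0025 0.0025]
tip [ 0.4966 -0.0557  0.0129] [0.0012 0.0012]
0.1147418427710255
shelf corner [ 0.7581 -0.0911  0.4791] [0.0019 0.0019]
post base [ 0.8633 -0.0972 -0.    ] [0.0013 0.0013]
base corner [ 0.846  -0.0609  0.0653] [0.0592 0.0592]
basecorner2 [ 0.8007 -0.1664 -0.0039] [0.0011 0.0011]
```

```bash
python3 - <<'E'
from h import *
crop('top0',290,0,560,170,2.9,'t_c'); crop('side0',360,0,560,280,2.1,'s_c')
E
```

```text
(no output)
```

View pics/t_c.png

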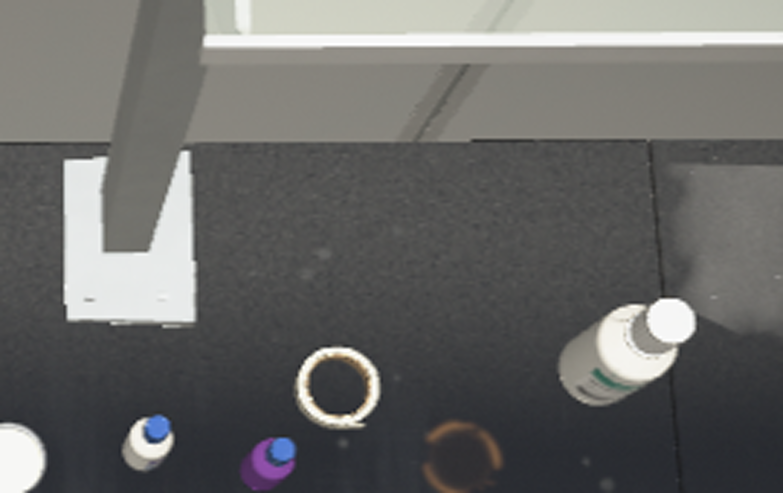

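View pics/s_c.png

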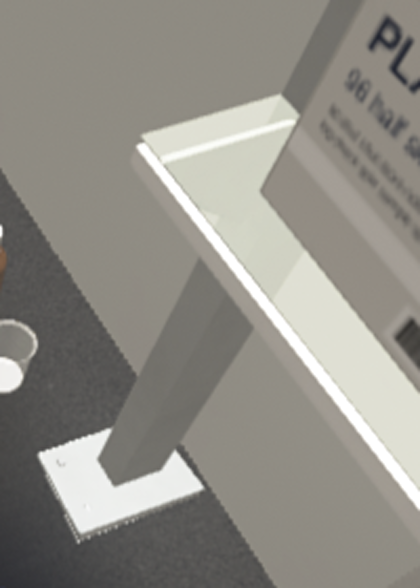

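```bash
cat >> h.py <<'E'
from scipy.spatial.transform import Rotation as R
def Rm(s): 
    w,x,y,z=s['tcp_rot']; return R.from_quat([x,y,z,w]).as_matrix()
def plan(p,yaw):
    """shift in cm along tool axes to world p, twist deg so jaw axis (tool z) has yaw (deg, mod 180)"""
    s=bot.state(); M=Rm(s); d=M.T@(np.array(p)-s['eef_pos'])*100
    cur=np.degrees(np.arctan2(M[1,2],M[0,2])); dy=(yaw-cur+90)%180-90
    print('tcp',s['eef_pos'].round(4),'jaw',cur.round(1),'w',round(s['width'],3),'t',s['time_s'],'q',s['joint_pos'].round(2),'F',s['contact_force'].round(1))
    print('shift',d.round(2),'dyaw',dy.round(1),'toolx yaw',np.degrees(np.arctan2(M[1,0],M[0,0])).round(1),'tooly',M[:,1].round(3))
E
python3 - <<'E'
from h import *
np.set_printoptions(precision=4,suppress=True)
print(Rm(bot.state()))
T=ld('top0')
ta=lambda x,y:(300+x/4,120+y/4); tb=lambda x,y:(110+x/3.6,170+y/3.6)
q=np.array([onz(T,*ta(*a),.029) for a in [(365,403),(545,362),(590,528),(410,570)]]);print(q,q.mean(0))
q=np.array([onz(T,*tb(*a),.021) for a in [(115,58),(288,75),(248,357),(70,338)]]);print(q,q.mean(0))
plan([.517,-.002,.12],-20.7)
E
```

```text
[[-0.8974 -0.0005 -0.4411]
 [ 0.4411 -0.0014 -0.8974]
 [-0.0001 -1.      0.0015]]
[[ 0.5285 -0.2288  0.029 ]
 [ 0.551  -0.3316  0.029 ]
 [ 0.4574 -0.351   0.029 ]
 [ 0.435  -0.2496  0.029 ]] [ 0.493  -0.2903  0.029 ]
[[0.614  0.338  0.021 ]
 [0.6021 0.2274 0.021 ]
 [0.4245 0.2482 0.021 ]
 [0.4371 0.359  0.021 ]] [0.5194 0.2931 0.021 ]
tcp [0.2424 0.4933 0.2166] jaw -116.2 w 0.999 t 0.15 q [ 1.4   0.26  0.11 -0.   -1.42 -0.28] F [ 0.2  0.2 -0.3]
shift [-46.49   9.71  32.32] dyaw -84.5 toolx yaw 153.8 tooly [-0.001 -0.001 -1.   ]
```

Request:
send_rows(
  moves=[
    {"tx": -46.5,"ty": 7,"tz": 32.3,"twist": 84.5},
    {"tx": -46.5,"ty": 7,"tz": 32.3,"twist": 84.5},
    {"tx": -46.5,"ty": 7,"tz": 32.3,"twist": 84.5},
    {"tx": -46.5,"ty": 7,"tz": 32.3,"twist": 84.5},
    {"tx": -46.5,"ty": 7,"tz": 32.3,"twist": 84.5},
  ],
)

```text
time_s: 0.65
eef_pos: [0.3633, 0.2748, 0.1863]
tcp_rot: [-0.403, 0.403, 0.581, -0.581]
contact_force: [0.5, 0.7, 0.9]
width: 1.001
```

```bash
python3 -c "
from h import *
plan([.517,-.002,.15],-20.7)"
```

```text
tcp [0.3633 0.2748 0.1863] jaw -159.5 w 1.001 t 0.65 q [ 0.99  0.08 -0.18 -0.   -1.31 -0.63] F [0.5 0.7 0.9]
shift [-31.31   3.63  -4.68] dyaw -41.2 toolx yaw 110.5 tooly [-0.  0. -1.]
```

Request:
send_rows(
  moves=[
    {"tx": -31,"ty": 3.5,"tz": -4.7,"twist": 41.2},
    {"tx": -31,"ty": 3.5,"tz": -4.7,"twist": 41.2},
    {"tx": -31,"ty": 3.5,"tz": -4.7,"twist": 41.2},
    {"tx": -31,"ty": 3.5,"tz": -4.7,"twist": 41.2},
    {"tx": -31,"ty": 3.5,"tz": -4.7,"twist": 41.2},
  ],
)

```text
time_s: 1.15
eef_pos: [0.4858, 0.0584, 0.1586]
tcp_rot: [0.582, -0.582, -0.402, 0.402]
contact_force: [1.3, 1.3, 0.2]
width: 0.999
```

```bash
python3 -c "
from h import *
plan([.517,-.002,.15],-20.7)"
```

```text
tcp [0.4858 0.0584 0.1586] jaw 159.3 w 0.999 t 1.15 q [ 0.44  0.16 -0.16 -0.   -1.25 -0.8 ] F [1.3 1.3 0.2]
shift [-4.55  0.86 -5.06] dyaw -0.0 toolx yaw 69.3 tooly [ 0.  0. -1.]
```

Request:
send_rows(
  moves=[
    {"tx": -4.5,"ty": 0.9,"tz": -5},
    {"tx": -4.5,"ty": 0.9,"tz": -5},
    {"tx": -4.5,"ty": 0.9,"tz": -5},
    {"tx": -4.5,"ty": 0.9,"tz": -5},
  ],
)

```text
invalid input
```

```bash
python3 -c "
from h import *
c=cap('wrist','w1')
for p in [(.537,.0512,.017),(.4966,-.0557,.014),(.517,-.002,.015)]: print(proj(c,p))
plan([.517,-.002,.024],-20.7)"
```

```text
[223.19919208 201.05457317]
[216.36050347  52.56978352]
[219.95898967 131.10148033]
tcp [0.4875 0.0527 0.1574] jaw 158.8 w 0.999 t 1.2 q [ 0.43  0.17 -0.16  0.   -1.25 -0.8 ] F [ 5.3 -4.3  1. ]
shift [-3.99 13.35 -4.73] dyaw 0.5 toolx yaw 68.8 tooly [-0.002 -0.003 -1.   ]
```

View pics/w1.png

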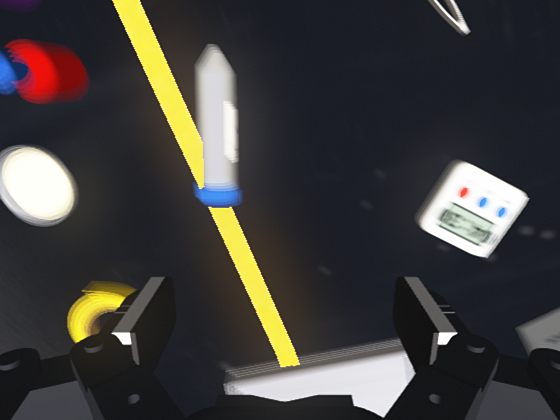

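Request:
send_rows(
  moves=[
    {"tx": -4,"ty": 0.9,"tz": -4.7,"twist": 0},
    {"tx": -4,"ty": 0.9,"tz": -4.7,"twist": 0},
    {"tx": -4,"ty": 0.9,"tz": -4.7,"twist": 0},
    {"tx": -4,"ty": 0.9,"tz": -4.7,"twist": 0},
  ],
)

```text
time_s: 1.6
eef_pos: [0.5151, 0.0068, 0.1497]
tcp_rot: [0.581, -0.58, -0.404, 0.404]
contact_force: [-0.8, -0.1, 1.4]
width: 1.006
```

```bash
python3 -c "
from h import *
c=cap('wrist','w2')
for p in [(.537,.0512,.017),(.4966,-.0557,.014),(.517,-.002,.015)]: print(proj(c,p))
plan([.517,-.002,.024],-20.7)"
```

```text
[278.07627963 247.64074896]
[278.21657862 105.8917583 ]
[278.02660088 180.73672384]
tcp [0.5151 0.0073 0.1499] jaw 159.7 w 0.999 t 1.65 q [ 0.32  0.22 -0.11 -0.   -1.24 -0.67] F [-0.4 -0.9  0.2]
shift [-0.81 12.59 -0.5 ] dyaw -0.4 toolx yaw 69.7 tooly [-0.  0. -1.]
```

View pics/w2.png

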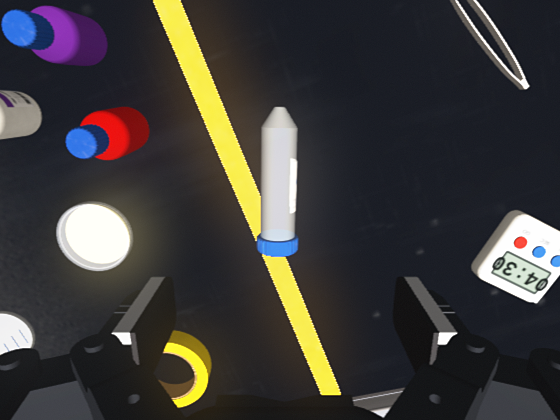

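```bash
python3 -c "
from h import *
T=ld('top0');S=ld('side0');W=ld('w2')
tb=lambda x,y:(110+x/3.6,170+y/3.6);sb=lambda x,y:(160+x/3.3,90+y/3.3)
a=tri(ray(T,*tb(565,178)),ray(S,*sb(313,392)),ray(W,277,250));b=tri(ray(T,*tb(735,240)),ray(S,*sb(307,549)),ray(W,280,107))
print(a,b,b[0]+(a[0]-b[0])*57/115)
print(onz(W,277.5,250,.017),onz(W,280,107,.014))"
```

```text
(array([0.53722943, 0.05110367, 0.02227131]), [np.float64(0.0027089402869724354), np.float64(0.00224510639494705), np.float64(0.0005892199625679182)]) (array([ 0.49630281, -0.055214  ,  0.0123929 ]), [np.float64(0.0010892895620059552), np.float64(0.0015825785747668741), np.float64(0.0010205824603565464)]) [ 0.51658818 -0.00251742  0.01728916]
[0.53820851 0.05303612 0.017     ] [ 0.49562625 -0.05447856  0.014     ]
```

Request:
send_rows(
  moves=[
    {"tx": -0.8,"ty": 4,"tz": -0.5,"twist": 0},
    {"tx": -0.8,"ty": 8,"tz": -0.5,"twist": 0},
    {"tx": -0.8,"ty": 10,"tz": -0.5,"twist": 0},
    {"tx": -0.8,"ty": 10,"tz": -0.5,"twist": 0},
  ],
  claw=0.2,
)

```text
time_s: 2.05
eef_pos: [0.5146, -0.002, 0.0474]
tcp_rot: [0.581, -0.579, -0.402, 0.406]
contact_force: [0.3, 0.6, -0.5]
width: 0.795
```

```bash
python3 -c "
from h import *
plan([.517,-.002,.024],-20.7)"
```

```text
tcp [ 0.5146 -0.002   0.0474] jaw 159.7 w 0.795 t 2.05 q [ 0.3   0.31 -0.27 -0.   -0.99 -0.65] F [ 0.3  0.6 -0.5]
shift [ 0.09  2.34 -0.23] dyaw -0.4 toolx yaw 69.7 tooly [-0.006 -0.001 -1.   ]
```

Request:
send_rows(
  moves=[
    {"tx": 0,"ty": 1,"tz": -0.2,"twist": 0.4},
    {"tx": 0,"ty": 2,"tz": -0.2,"twist": 0.4},
    {"tx": 0,"ty": 2.4,"tz": -0.2,"twist": 0.4},
    {"tx": 0,"ty": 2.4,"tz": -0.2,"twist": 0.4},
  ],
)

```text
time_s: 2.45
eef_pos: [0.519, -0.0033, 0.0257]
tcp_rot: [0.582, -0.582, -0.402, 0.402]
contact_force: [-0.2, 0.2, 1.1]
width: 0.801
```

Request:
send_rows(
  moves=[
    {"tx": 0,"ty": 0,"tz": 0,"twist": 0},
    {"tx": 0,"ty": 0,"tz": 0,"twist": 0},
    {"tx": 0,"ty": 0,"tz": 0,"twist": 0},
    {"tx": 0,"ty": 0,"tz": 0,"twist": 0},
    {"tx": 0,"ty": 0,"tz": 0,"twist": 0},
  ],
  claw=1,
)

```text
time_s: 2.95
eef_pos: [0.5193, -0.0034, 0.026]
tcp_rot: [-0.582, 0.582, 0.402, -0.402]
contact_force: [0.1, -0.0, 0.2]
width: -0.003
```

Request:
send_rows(
  moves=[
    {"tx": 0,"ty": 0,"tz": 0,"twist": 0},
    {"tx": 0,"ty": 0,"tz": 0,"twist": 0},
    {"tx": 0,"ty": 0,"tz": 0,"twist": 0},
    {"tx": 0,"ty": 0,"tz": 0,"twist": 0},
    {"tx": 0,"ty": 0,"tz": 0,"twist": 0},
  ],
)

```text
time_s: 3.45
eef_pos: [0.5192, -0.0034, 0.0258]
tcp_rot: [0.582, -0.582, -0.402, 0.402]
contact_force: [-0.1, -0.9, -0.4]
width: 0.001
```

```bash
python3 -c "
from h import *
plan([.517,-.002,.024],-20.7);cap('wrist','w3');cap('side','s3')"
```

```text
tcp [ 0.5192 -0.0034  0.0258] jaw 159.3 w 0.001 t 3.45 q [ 0.3   0.34 -0.3  -0.   -0.94 -0.66] F [-0.1 -0.9 -0.4]
shift [0.05 0.18 0.25] dyaw 0.0 toolx yaw 69.3 tooly [-0. -0. -1.]
```

View pics/w3.png

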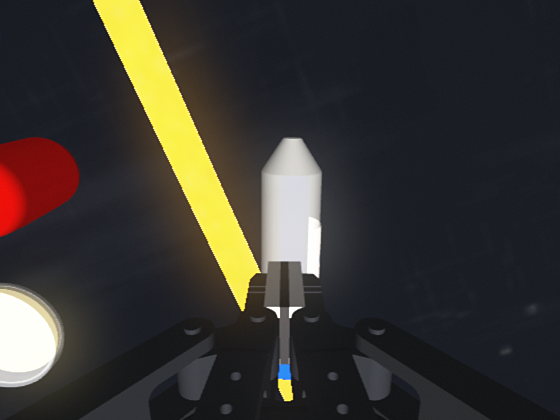

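```bash
python3 -c "
from h import *
crop('side3' if 0 else 's3',170,130,370,300,3.5,'s3c')
S=ld('s3');print(proj(S,bot.state()['eef_pos']),proj(S,bot.state()['eef_pos']-np.array([0,0,.019])))"
```

```text
[254.13567602 230.68858293] [254.71121758 234.49187041]
```

View pics/s3c.png

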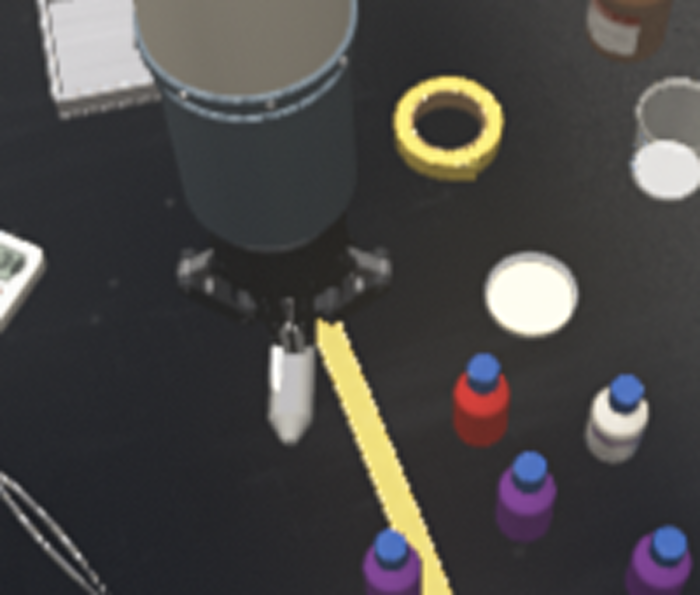

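```bash
python3 -c "
from h import *
W=ld('w3');S=ld('s3');e=bot.state()['eef_pos']
print(proj(W,e),proj(W,e-np.array([0,0,.019])))
print(tri(ray(W,285,263),ray(S,253,229)))
print(W['cam_to_world'])
crop('w3',200,100,380,420,1.8,'w3c')
# tube now
for z in(.014,): print(onz(W,291,138,z))
"
```

```text
[284.64009959 264.46864654] [284.53631123 247.91010023]
(array([ 0.51292757, -0.02156261,  0.06793142]), [np.float64(0.0017235780655897204), np.float64(0.001723578065589599)])
[[-0.93500521  0.33848689  0.10579165  0.49241932]
 [ 0.35463186  0.89140073  0.28220734 -0.07540066]
 [ 0.00122073  0.30138242 -0.95350257  0.18345036]
 [ 0.          0.          0.          1.        ]]
[ 0.49663997 -0.05492628  0.014     ]
```

View pics/w3c.png

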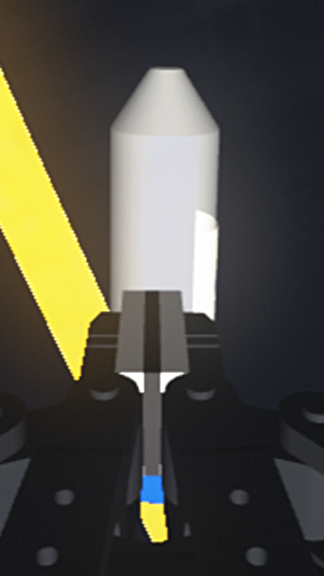

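```bash
python3 -c "
from h import *
e=bot.state()['eef_pos'];M=Rm(bot.state());W=ld('w3')
for y in (-30,-20,-10,0,6,19):
  print(y,[proj(W,e+M@(np.array([x,y,0])/1000)).round(0) for x in (-11,0,11)])
# edges at y=261 : gap width
W2=ld('w2'); e2=np.array([.5151,.0073,.1499]); 
for y in (-30,-20,-10,0,6,19):
  print(y,[proj(W2,e2+M@(np.array([x,y,42.5])/1000)).round(0) for x in (-11,0,11)])
crop('w2',80,250,480,420,2,'w2c')
"
```

```text
-30 [array([285., 273.]), array([285., 299.]), array([285., 324.])]
-20 [array([285., 262.]), array([285., 286.]), array([285., 310.])]
-10 [array([285., 251.]), array([285., 275.]), array([285., 297.])]
0 [array([285., 242.]), array([285., 264.]), array([285., 286.])]
6 [array([285., 237.]), array([285., 259.]), array([285., 280.])]
19 [array([285., 228.]), array([285., 248.]), array([285., 268.])]
-30 [array([399., 275.]), array([396., 301.]), array([393., 325.])]
-20 [array([391., 263.]), array([389., 288.]), array([387., 311.])]
-10 [array([385., 253.]), array([383., 276.]), array([381., 299.])]
0 [array([379., 244.]), array([377., 266.]), array([375., 287.])]
6 [array([376., 239.]), array([374., 260.]), array([373., 281.])]
19 [array([370., 229.]), array([368., 249.]), array([367., 269.])]
```

View pics/w2c.png

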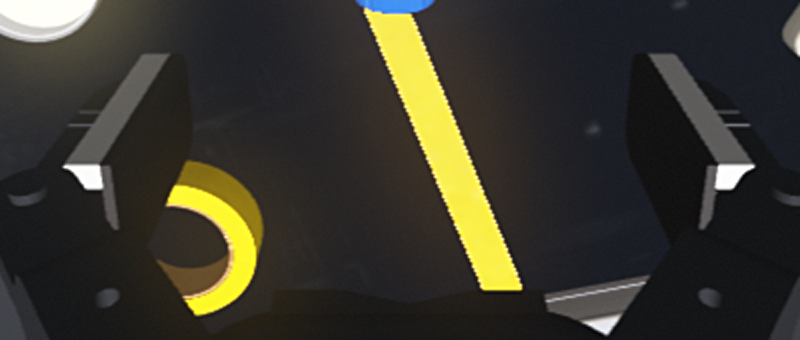

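Request:
send_rows(
  moves=[
    {"tx": 0,"ty": -0.5,"tz": 0.25,"twist": 0},
    {"tx": 0,"ty": -0.5,"tz": 0.25,"twist": 0},
    {"tx": 0,"ty": -0.5,"tz": 0.25,"twist": 0},
    {"tx": 0,"ty": -0.5,"tz": 0.25,"twist": 0},
  ],
  claw=0.3,
)

```text
time_s: 3.95
eef_pos: [0.5169, -0.0025, 0.0309]
tcp_rot: [0.582, -0.582, -0.402, 0.402]
contact_force: [-0.3, 1.2, -0.7]
width: 0.677
```

Request:
send_rows(
  moves=[
    {"tx": 0,"ty": 0.8,"tz": 0,"twist": 0},
    {"tx": 0,"ty": 1.6,"tz": 0,"twist": 0},
    {"tx": 0,"ty": 2.3,"tz": 0,"twist": 0},
    {"tx": 0,"ty": 2.3,"tz": 0,"twist": 0},
  ],
)

```text
time_s: 4.35
eef_pos: [0.5157, -0.0027, 0.0062]
tcp_rot: [0.582, -0.581, -0.401, 0.403]
contact_force: [-0.4, -0.7, -0.7]
width: 0.699
```

```bash
python3 -c "
from h import *
plan([.517,-.002,-.011],-20.7);cap('wrist','w4');cap('side','s4');crop('s4',170,130,370,300,3.5,'s4c')"
```

```text
tcp [ 0.5157 -0.0027  0.0062] jaw 159.2 w 0.699 t 4.35 q [ 0.3   0.36 -0.33 -0.   -0.89 -0.66] F [-0.4 -0.7 -0.7]
shift [ 0.12  1.72 -0.1 ] dyaw 0.1 toolx yaw 69.2 tooly [-0.003 -0.001 -1.   ]
```

View pics/w4.png

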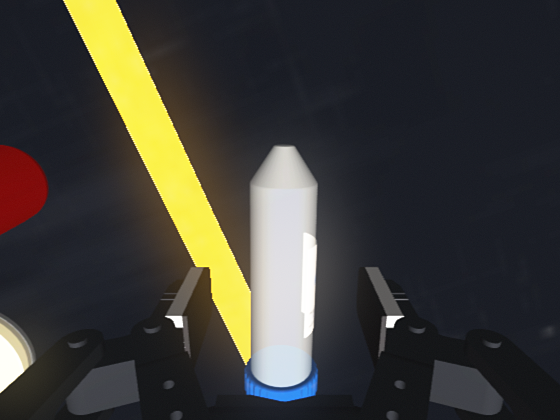

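View pics/s4c.png

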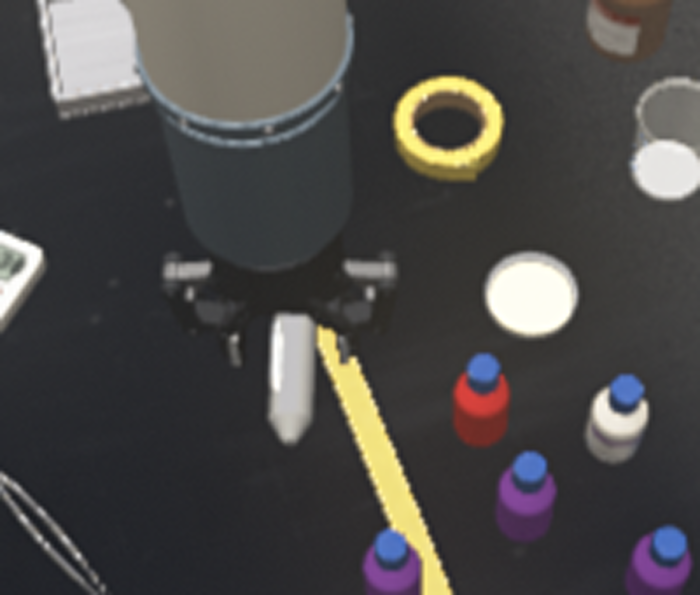

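Request:
send_rows(
  moves=[
    {"tx": 0.1,"ty": 0.6,"tz": -0.1,"twist": 0},
    {"tx": 0.1,"ty": 1.2,"tz": -0.1,"twist": 0},
    {"tx": 0.1,"ty": 1.5,"tz": -0.1,"twist": 0},
    {"tx": 0.1,"ty": 1.5,"tz": -0.1,"twist": 0},
  ],
)

```text
time_s: 4.85
eef_pos: [0.5177, -0.002, -0.0078]
tcp_rot: [0.582, -0.582, -0.401, 0.402]
contact_force: [-1.0, -0.7, -0.1]
width: 0.702
```

Request:
send_rows(
  moves=[
    {"tx": 0,"ty": 0,"tz": 0,"twist": 0},
    {"tx": 0,"ty": 0,"tz": 0,"twist": 0},
    {"tx": 0,"ty": 0,"tz": 0,"twist": 0},
    {"tx": 0,"ty": 0,"tz": 0,"twist": 0},
    {"tx": 0,"ty": 0,"tz": 0,"twist": 0},
  ],
  claw=1,
)

```text
time_s: 5.35
eef_pos: [0.5185, -0.0019, -0.0067]
tcp_rot: [-0.582, 0.582, 0.402, -0.402]
contact_force: [-0.7, 0.4, 3.0]
width: 0.302
```

```bash
python3 -c "
from h import *
plan([.52,.293,.06],83.3);cap('wrist','w5')"
```

```text
tcp [ 0.5185 -0.0019 -0.0067] jaw 159.3 w 0.302 t 5.35 q [ 0.3   0.38 -0.34  0.   -0.85 -0.66] F [-0.7  0.4  3. ]
shift [27.63 -6.67 10.29] dyaw -76.0 toolx yaw 69.3 tooly [ 0.001  0.    -1.   ]
```

View pics/w5.png

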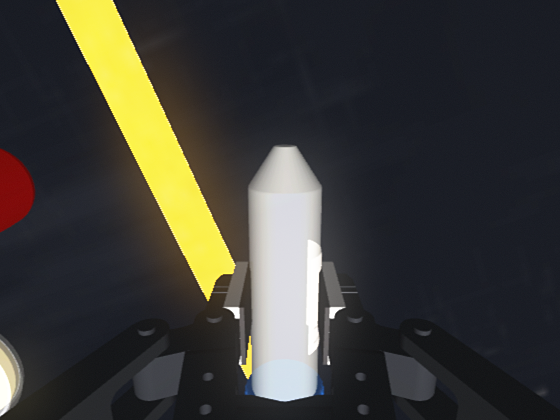

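Request:
send_rows(
  moves=[
    {"tx": 0,"ty": 0,"tz": 0,"twist": 0},
    {"tx": 0,"ty": 0,"tz": 0,"twist": 0},
    {"tx": 0,"ty": 0,"tz": 0,"twist": 0},
  ],
)

```text
time_s: 5.7
eef_pos: [0.5185, -0.0019, -0.0068]
tcp_rot: [-0.582, 0.582, 0.402, -0.402]
contact_force: [-1.1, 0.0, 5.3]
width: 0.304
```

Request:
send_rows(
  moves=[
    {"tx": 0,"ty": -0.3,"tz": 0,"twist": 0},
    {"tx": 0,"ty": -0.6,"tz": 0,"twist": 0},
    {"tx": 0,"ty": -1,"tz": 0,"twist": 0},
    {"tx": 0,"ty": -1,"tz": 0,"twist": 0},
  ],
)

```text
time_s: 6.1
eef_pos: [0.5185, -0.0018, 0.0033]
tcp_rot: [-0.582, 0.582, 0.402, -0.402]
contact_force: [0.3, 0.3, -0.6]
width: 0.303
```

```bash
python3 -c "
from h import *
plan([.52,.293,.06],83.3);cap('wrist','w6');cap('side','s6');crop('s6',170,130,370,300,3.5,'s6c')"
```

```text
tcp [ 0.5185 -0.0018  0.0033] jaw 159.3 w 0.303 t 6.1 q [ 0.3   0.36 -0.33  0.   -0.88 -0.66] F [ 0.3  0.3 -0.6]
shift [27.63 -5.66 10.3 ] dyaw -76.0 toolx yaw 69.3 tooly [ 0.001  0.    -1.   ]
```

View pics/w6.png

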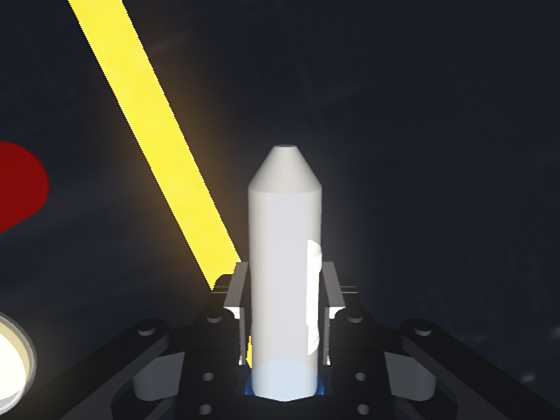

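View pics/s6c.png

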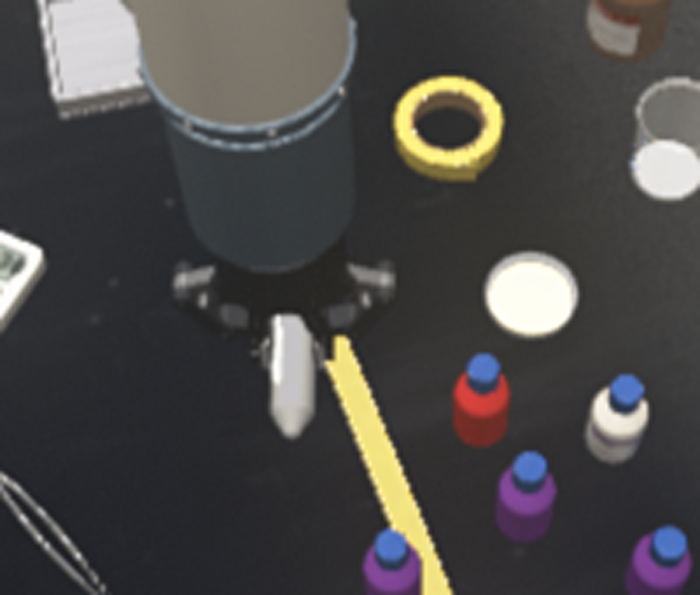

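Request:
send_rows(
  moves=[
    {"tx": 0,"ty": -4,"tz": 0,"twist": 0},
    {"tx": 3,"ty": -5.6,"tz": 1,"twist": 8},
    {"tx": 7,"ty": -5.6,"tz": 2.6,"twist": 16},
    {"tx": 11,"ty": -5.6,"tz": 4.1,"twist": 24},
    {"tx": 15,"ty": -5.6,"tz": 5.6,"twist": 32},
  ],
)

```text
time_s: 6.7
eef_pos: [0.5187, 0.1597, 0.059]
tcp_rot: [0.671, -0.671, -0.224, 0.224]
contact_force: [1.3, 0.3, -0.5]
width: 0.3
```

```bash
python3 -c "
from h import *
plan([.52,.293,.06],83.3)"
```

```text
tcp [0.5187 0.1597 0.059 ] jaw 126.9 w 0.3 t 6.7 q [ 0.59  0.34 -0.19 -0.   -1.04 -1.51] F [ 1.3  0.3 -0.5]
shift [ 8.11 -0.1  10.58] dyaw -43.6 toolx yaw 36.9 tooly [ 0.  0. -1.]
```

Request:
send_rows(
  moves=[
    {"tx": 2,"ty": -0.1,"tz": 2.6,"twist": 8},
    {"tx": 4,"ty": -0.1,"tz": 5.2,"twist": 16},
    {"tx": 6,"ty": -0.1,"tz": 7.8,"twist": 24},
    {"tx": 8.1,"ty": -0.1,"tz": 10.6,"twist": 32},
    {"tx": 8.1,"ty": -0.1,"tz": 10.6,"twist": 40},
  ],
)

```text
time_s: 7.2
eef_pos: [0.519, 0.2953, 0.0592]
tcp_rot: [0.707, -0.707, 0.018, -0.018]
contact_force: [-0.0, -0.9, 0.4]
width: 0.301
```

Request:
send_rows(
  moves=[
    {"tx": 0,"ty": 0,"tz": 0,"twist": 3},
    {"tx": 0,"ty": 0,"tz": 0,"twist": 3},
    {"tx": 0,"ty": 0,"tz": 0,"twist": 3},
  ],
)

```text
time_s: 7.5
eef_pos: [0.5191, 0.2914, 0.0596]
tcp_rot: [-0.706, 0.706, -0.035, 0.035]
contact_force: [-0.5, -0.7, -0.2]
width: 0.301
```

```bash
python3 -c "
from h import *
plan([.52,.293,-.002],83.3)
cap('side','s7');cap('top','t7');cap('wrist','w7')
crop('s7',130,60,330,220,3.5,'s7c')"
```

```text
tcp [0.5191 0.2914 0.0596] jaw 84.3 w 0.301 t 7.5 q [ 0.77  0.43 -0.04 -0.   -1.09 -2.44] F [-0.5 -0.7 -0.2]
shift [0.08 6.16 0.17] dyaw -1.0 toolx yaw -5.7 tooly [-0. -0. -1.]
```

View pics/s7c.png

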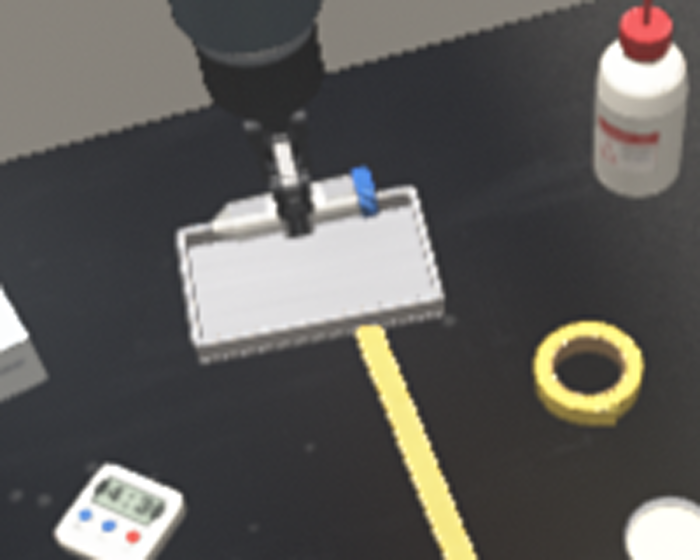

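View pics/w7.png

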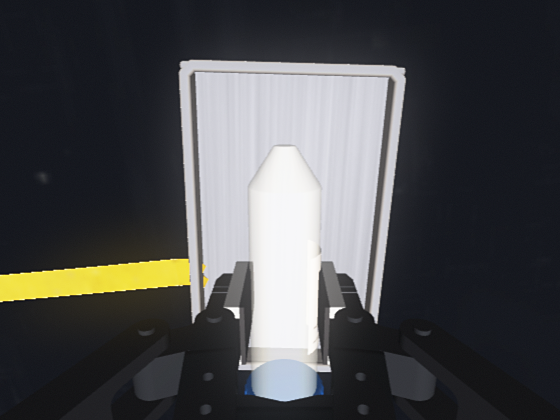

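Request:
send_rows(
  moves=[
    {"tx": 0.1,"ty": 1.5,"tz": 0.2,"twist": 1},
    {"tx": 0.1,"ty": 3,"tz": 0.2,"twist": 1},
    {"tx": 0.1,"ty": 4.5,"tz": 0.2,"twist": 1},
    {"tx": 0.1,"ty": 5.3,"tz": 0.2,"twist": 1},
    {"tx": 0.1,"ty": 5.6,"tz": 0.2,"twist": 1},
  ],
)

```text
time_s: 8.15
eef_pos: [0.5201, 0.293, 0.0031]
tcp_rot: [-0.705, 0.706, -0.042, 0.041]
contact_force: [0.7, -0.7, -0.5]
width: 0.306
```

Request:
send_rows(
  moves=[
    {"tx": 0,"ty": 0.3,"tz": 0,"twist": 0},
    {"tx": 0,"ty": 0.5,"tz": 0,"twist": 0},
    {"tx": 0,"ty": 0.6,"tz": 0,"twist": 0},
    {"tx": 0,"ty": 0.6,"tz": 0,"twist": 0},
  ],
)

```text
time_s: 8.55
eef_pos: [0.5206, 0.2936, -0.0019]
tcp_rot: [0.706, -0.706, 0.041, -0.042]
contact_force: [-0.3, -0.8, -0.2]
width: 0.304
```

```bash
python3 -c "
from h import *
plan([.52,.293,-.003],83.3)
cap('side','s8')
crop('s8',130,60,330,220,3.5,'s8c')"
```

```text
tcp [ 0.5206  0.2936 -0.0019] jaw 83.3 w 0.304 t 8.55 q [ 0.77  0.5  -0.11  0.   -0.96 -2.46] F [-0.3 -0.8 -0.2]
shift [-0.05  0.11 -0.07] dyaw 0.0 toolx yaw -6.7 tooly [ 0.  0. -1.]
```

View pics/s8c.png

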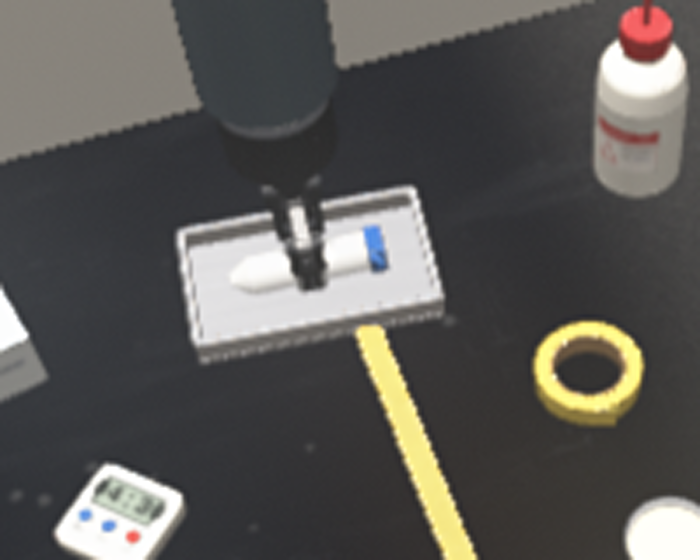

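Request:
send_rows(
  moves=[
    {"tx": 0,"ty": 0.1,"tz": 0,"twist": 0},
    {"tx": 0,"ty": 0.15,"tz": 0,"twist": 0},
    {"tx": 0,"ty": 0.15,"tz": 0,"twist": 0},
  ],
)

```text
time_s: 8.9
eef_pos: [0.5208, 0.2937, -0.0027]
tcp_rot: [0.706, -0.706, 0.041, -0.042]
contact_force: [-2.1, -0.1, 5.1]
width: 0.299
```

Contact with the floor at about the expected height; release with a limited opening.

Request:
send_rows(
  moves=[
    {"tx": 0,"ty": 0,"tz": 0,"twist": 0},
    {"tx": 0,"ty": 0,"tz": 0,"twist": 0},
    {"tx": 0,"ty": 0,"tz": 0,"twist": 0},
    {"tx": 0,"ty": 0,"tz": 0,"twist": 0},
  ],
  claw=0.45,
)

```text
time_s: 9.3
eef_pos: [0.5204, 0.2934, -0.0038]
tcp_rot: [-0.706, 0.706, -0.042, 0.042]
contact_force: [0.2, 0.7, 0.3]
width: 0.55
```

Request:
send_rows(
  moves=[
    {"tx": 0,"ty": -1,"tz": 0,"twist": 0},
    {"tx": 0,"ty": -3,"tz": 0,"twist": 0},
    {"tx": 0,"ty": -6,"tz": 0,"twist": 0},
    {"tx": 0,"ty": -10,"tz": 0,"twist": 0},
    {"tx": 0,"ty": -11,"tz": 0,"twist": 0},
  ],
)

```text
time_s: 9.8
eef_pos: [0.523, 0.2949, 0.1123]
tcp_rot: [0.708, -0.704, 0.039, -0.044]
contact_force: [-0.8, 0.2, 0.2]
width: 0.549
```

```bash
python3 -c "
from h import *
plan([.687,-.121,.11],90)
cap('side','s9')
crop('s9',130,60,330,220,3.5,'s9c')
# bottle pos refine
T=ld('top0');S=ld('side0')
ta=lambda x,y:(300+x/4,120+y/4);sa=lambda x,y:(220+x/2.7,190+y/2.7)
print(onz(T,*ta(178,106),.078),onz(S,*sa(348,131),.078))
"
```

```text
tcp [0.523  0.2949 0.1123] jaw 83.3 w 0.549 t 9.8 q [ 0.77  0.4   0.04  0.   -1.2  -2.46] F [-0.8  0.2  0.2]
shift [ 21.15   0.16 -39.39] dyaw 6.7 toolx yaw -6.7 tooly [ 0.008  0.005 -1.   ]
[ 0.68786723 -0.1214872   0.078     ] [ 0.69085717 -0.11746575  0.078     ]
```

View pics/s9c.png

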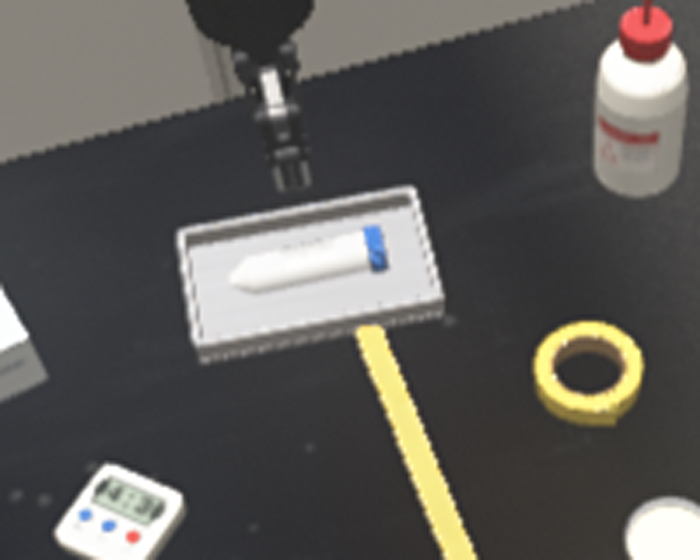

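Request:
send_rows(
  moves=[
    {"tx": 2.2,"ty": 0,"tz": -4,"twist": -6.7},
    {"tx": 4.4,"ty": 0,"tz": -8,"twist": -6.7},
    {"tx": 6.6,"ty": 0,"tz": -12,"twist": -6.7},
    {"tx": 8.8,"ty": 0,"tz": -16,"twist": -6.7},
    {"tx": 11,"ty": 0,"tz": -20,"twist": -6.7},
  ],
  claw=0.3,
)

```text
time_s: 10.35
eef_pos: [0.6062, 0.0802, 0.1059]
tcp_rot: [-0.707, 0.707, -0.001, -0.0]
contact_force: [1.0, 0.3, 0.8]
width: 0.696
```

```bash
python3 -c "
from h import *
plan([.687,-.121,.11],90)"
```

```text
tcp [0.6062 0.0802 0.1059] jaw 90.0 w 0.696 t 10.35 q [ 0.39  0.43  0.07 -0.   -1.22 -1.96] F [1.  0.3 0.8]
shift [  8.09  -0.41 -20.12] dyaw 0.0 toolx yaw -0.0 tooly [-0.001 -0.    -1.   ]
```

Request:
send_rows(
  moves=[
    {"tx": 1.7,"ty": -0.4,"tz": -4,"twist": 0},
    {"tx": 3.3,"ty": -0.4,"tz": -8,"twist": 0},
    {"tx": 5,"ty": -0.4,"tz": -12,"twist": 0},
    {"tx": 6.7,"ty": -0.4,"tz": -16,"twist": 0},
    {"tx": 8.1,"ty": -0.4,"tz": -20.1,"twist": 0},
  ],
)

```text
time_s: 10.85
eef_pos: [0.6872, -0.1207, 0.1096]
tcp_rot: [0.707, -0.707, 0.001, 0.0]
contact_force: [-0.7, 1.0, -0.1]
width: 0.703
```

Request:
send_rows(
  moves=[
    {"tx": 0,"ty": 0,"tz": 0,"twist": 0},
    {"tx": 0,"ty": 0,"tz": 0,"twist": 0},
  ],
)

```text
time_s: 11.05
eef_pos: [0.6865, -0.1202, 0.1091]
tcp_rot: [0.707, -0.707, 0.002, -0.0]
contact_force: [-0.5, 0.6, -0.4]
width: 0.695
```

```bash
python3 -c "
from h import *
c=cap('wrist','w10'); cap('side','s10'); cap('top','t10')
print(proj(c,[.688,-.121,.078]),proj(c,[.688,-.121,.0]),c['cam_to_world'])
plan([.688,-.121,.05],90)"
```

```text
[282.23802815 241.47042019] [282.62516372 201.06615421] [[ 3.43713555e-03  9.54402198e-01  2.98503987e-01  6.10263194e-01]
 [ 9.99993717e-01 -3.53917445e-03 -1.98717861e-04 -1.19931275e-01]
 [ 8.66800920e-04  2.98502794e-01 -9.54408367e-01  2.66816379e-01]
 [ 0.00000000e+00  0.00000000e+00  0.00000000e+00  1.00000000e+00]]
tcp [ 0.6867 -0.118   0.1103] jaw 90.0 w 0.697 t 11.2 q [ 0.05  0.59  0.35 -0.   -1.33 -1.62] F [-0.5 -0.1 -0.4]
shift [ 0.13  6.03 -0.31] dyaw -0.0 toolx yaw 0.0 tooly [-0.  0. -1.]
```

View pics/w10.png

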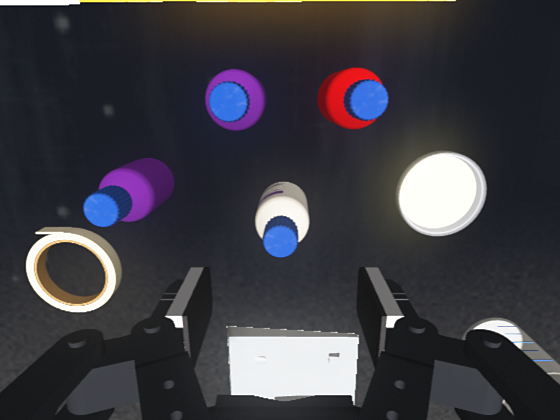

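View pics/s10.png

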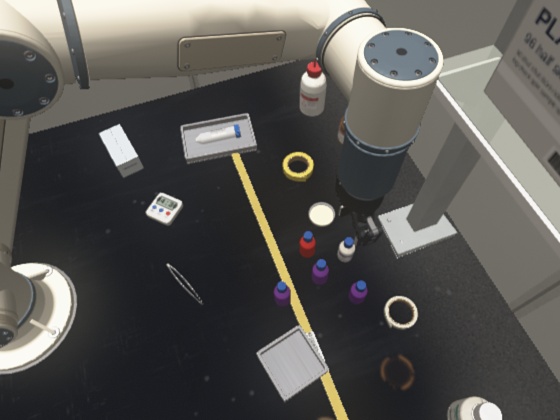

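Request:
send_rows(
  moves=[
    {"tx": 0.1,"ty": 2,"tz": -0.2,"twist": 0},
    {"tx": 0.1,"ty": 4,"tz": -0.2,"twist": 0},
    {"tx": 0.1,"ty": 6,"tz": -0.2,"twist": 0},
    {"tx": 0.1,"ty": 7,"tz": -0.2,"twist": 0},
    {"tx": 0.1,"ty": 7,"tz": -0.2,"twist": 0},
  ],
)

```text
time_s: 11.7
eef_pos: [0.6869, -0.12, 0.0389]
tcp_rot: [0.707, -0.707, 0.001, 0.001]
contact_force: [-0.6, -0.2, 0.8]
width: 0.699
```

```bash
python3 -c "
from h import *
c=cap('wrist','w11')
print(proj(c,[.688,-.121,.078]))
plan([.688,-.121,.01],90)"
```

```text
[281.11211662 314.49170749]
tcp [ 0.6878 -0.1204  0.0404] jaw 90.0 w 0.696 t 11.75 q [ 0.05  0.64  0.25  0.   -1.19 -1.62] F [-0.  -0.2  1. ]
shift [ 0.02  3.04 -0.06] dyaw -0.0 toolx yaw 0.0 tooly [-0.001 -0.    -1.   ]
```

View pics/w11.png

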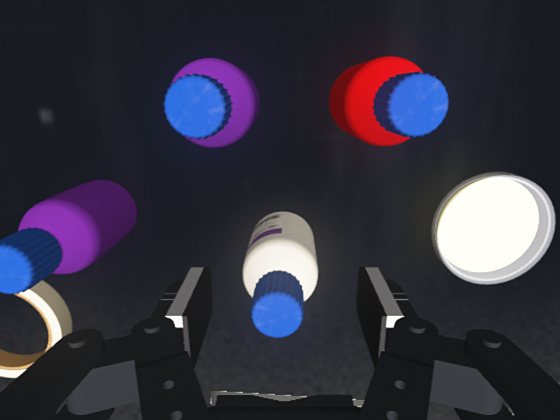

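Request:
send_rows(
  moves=[
    {"tx": 0,"ty": 1,"tz": -0.15,"twist": 0},
    {"tx": 0,"ty": 2,"tz": -0.15,"twist": 0},
    {"tx": 0,"ty": 3,"tz": -0.15,"twist": 0},
    {"tx": 0,"ty": 3,"tz": -0.15,"twist": 0},
    {"tx": 0,"ty": 3,"tz": -0.15,"twist": 0},
  ],
)

```text
time_s: 12.25
eef_pos: [0.6878, -0.1227, 0.01]
tcp_rot: [-0.707, 0.707, -0.001, -0.0]
contact_force: [-0.5, -0.2, 0.5]
width: 0.701
```

Request:
send_rows(
  moves=[
    {"tx": 0,"ty": 0,"tz": 0,"twist": 0},
    {"tx": 0,"ty": 0,"tz": 0,"twist": 0},
    {"tx": 0,"ty": 0,"tz": 0,"twist": 0},
    {"tx": 0,"ty": 0,"tz": 0,"twist": 0},
    {"tx": 0,"ty": 0,"tz": 0,"twist": 0},
  ],
  claw=1,
)

```text
time_s: 12.75
eef_pos: [0.6887, -0.1227, 0.0113]
tcp_rot: [-0.707, 0.707, 0.0, 0.001]
contact_force: [0.5, -0.9, 4.0]
width: 0.371
```

Request:
send_rows(
  moves=[
    {"tx": 0,"ty": 0,"tz": 0,"twist": 0},
    {"tx": 0,"ty": 0,"tz": 0,"twist": 0},
  ],
)

```text
time_s: 12.95
eef_pos: [0.6887, -0.1227, 0.0113]
tcp_rot: [-0.707, 0.707, 0.0, 0.001]
contact_force: [0.7, -0.8, 5.7]
width: 0.367
```

```bash
python3 -c "
from h import *
c=cap('wrist','w12')
plan([.688,-.121,.01],90)"
```

```text
tcp [ 0.6887 -0.1227  0.0113] jaw 90.0 w 0.36 t 13.0 q [ 0.05  0.66  0.22  0.   -1.13 -1.62] F [-0.1  0.1  6.1]
shift [-0.07  0.13  0.17] dyaw 0.0 toolx yaw -0.0 tooly [ 0.002 -0.    -1.   ]
```

View pics/w12.png

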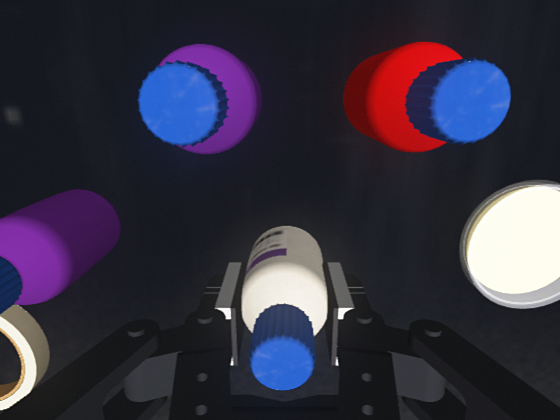

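Request:
send_rows(
  moves=[
    {"tx": 0,"ty": -1,"tz": 0,"twist": 0},
    {"tx": 0,"ty": -3,"tz": 0,"twist": 0},
    {"tx": 0,"ty": -6,"tz": 0,"twist": 0},
    {"tx": 0,"ty": -9,"tz": 0,"twist": 0},
    {"tx": 0,"ty": -10,"tz": 0,"twist": 0},
  ],
)

```text
time_s: 13.5
eef_pos: [0.6893, -0.1229, 0.1143]
tcp_rot: [-0.707, 0.707, 0.001, 0.002]
contact_force: [0.5, -0.3, 0.0]
width: 0.367
```

```bash
python3 -c "
from h import *
c=cap('wrist','w13');cap('side','s13');crop('s13',250,180,430,400,2.7,'s13c')
plan([.494,-.291,.11],102.3)"
```

```text
tcp [ 0.6887 -0.1226  0.1122] jaw 90.0 w 0.37 t 13.6 q [ 0.05  0.59  0.36 -0.   -1.34 -1.62] F [ 0.2  1.1 -0.9]
shift [-19.46   0.16 -16.86] dyaw 12.3 toolx yaw -0.0 tooly [ 0.003  0.    -1.   ]
```

View pics/w13.png

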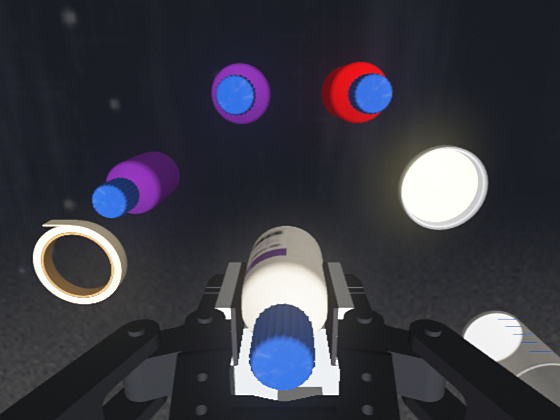

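View pics/s13c.png

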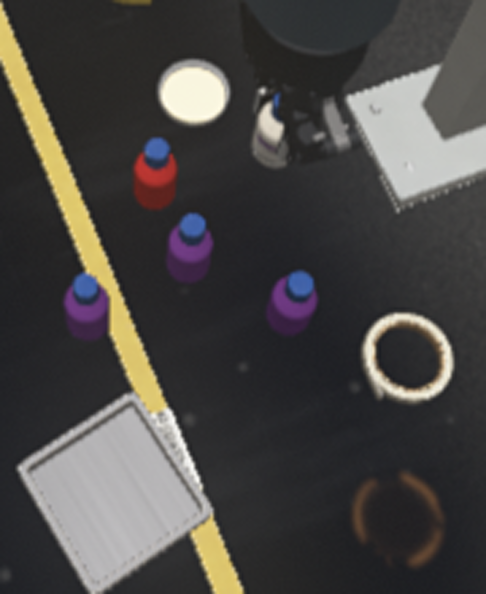

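Request:
send_rows(
  moves=[
    {"tx": -3,"ty": 0,"tz": -2.6,"twist": -3},
    {"tx": -6,"ty": 0,"tz": -5.2,"twist": -6},
    {"tx": -9,"ty": 0,"tz": -7.8,"twist": -9},
    {"tx": -12,"ty": 0,"tz": -10.4,"twist": -12.3},
    {"tx": -15,"ty": 0,"tz": -13,"twist": -12.3},
  ],
)

```text
time_s: 14.1
eef_pos: [0.5353, -0.2528, 0.1083]
tcp_rot: [0.704, -0.702, -0.075, 0.077]
contact_force: [0.4, -0.3, -1.0]
width: 0.37
```

```bash
python3 -c "
from h import *
plan([.494,-.291,.11],102.3)"
```

```text
tcp [ 0.5353 -0.2528  0.1083] jaw 102.3 w 0.37 t 14.1 q [-0.18  0.39  0.02 -0.   -1.21 -1.18] F [ 0.4 -0.3 -1. ]
shift [-4.85 -0.16 -2.85] dyaw -0.0 toolx yaw 12.3 tooly [-0.004  0.001 -1.   ]
```

Request:
send_rows(
  moves=[
    {"tx": -2.4,"ty": -0.1,"tz": -1.4,"twist": 0},
    {"tx": -4.8,"ty": -0.1,"tz": -2.8,"twist": 0},
    {"tx": -4.8,"ty": -0.1,"tz": -2.8,"twist": 0},
    {"tx": -4.8,"ty": -0.1,"tz": -2.8,"twist": 0},
  ],
)

```text
time_s: 14.5
eef_pos: [0.4958, -0.2899, 0.11]
tcp_rot: [0.704, -0.703, -0.074, 0.076]
contact_force: [-0.1, 0.1, -0.0]
width: 0.368
```

```bash
python3 -c "
from h import *
cap('wrist','w14');cap('side','s14');crop('s14',200,250,400,420,3.5,'s14c')
plan([.494,-.291,.016],102.3)"
```

```text
tcp [ 0.4969 -0.2894  0.1104] jaw 102.3 w 0.364 t 14.6 q [-0.26  0.36 -0.02 -0.   -1.19 -1.1 ] F [ 0.4 -1.4 -0.2]
shift [-0.31  9.44 -0.11] dyaw 0.0 toolx yaw 12.3 tooly [-0.001  0.001 -1.   ]
```

View pics/w14.png

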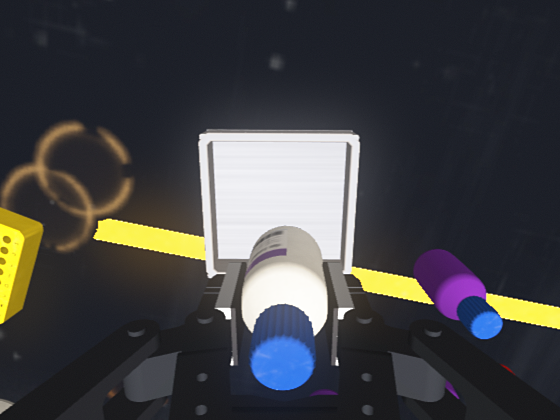

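View pics/s14c.png

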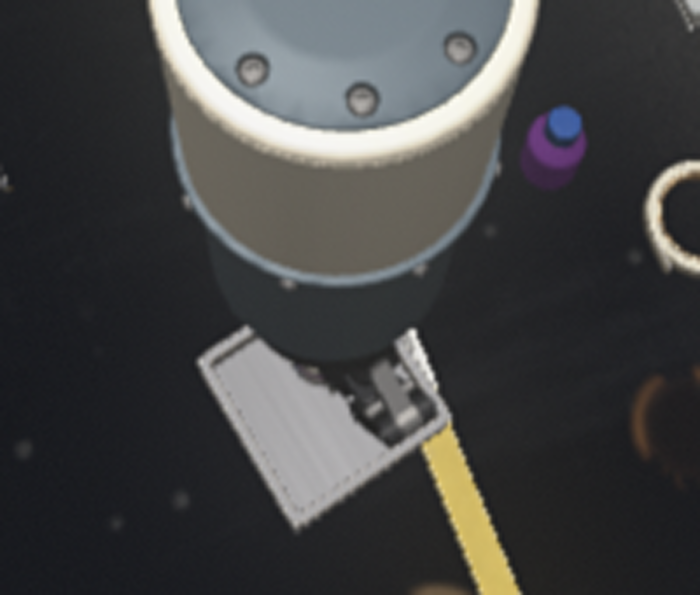

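```bash
python3 -c "
from h import *
W=ld('w14');q=np.array([onz(W,u,v,.03) for u,v in [(200,132),(358,132),(352,272),(208,276)]]);print(q.round(4),q.mean(0),proj(W,[.494,-.291,.004]))
T=ld('top0');S=ld('side0')
"
```

```text
[[ 0.4562 -0.3516  0.03  ]
 [ 0.4355 -0.2556  0.03  ]
 [ 0.5294 -0.2338  0.03  ]
 [ 0.5535 -0.3317  0.03  ]] [ 0.49365785 -0.29317282  0.03      ] [282.64881007 197.6505812 ]
```

Three views agree on the tray centre (about 0.494, -0.292). Lowering.

Request:
send_rows(
  moves=[
    {"tx": -0.2,"ty": 2,"tz": -0.2,"twist": 0},
    {"tx": -0.2,"ty": 4,"tz": -0.2,"twist": 0},
    {"tx": -0.2,"ty": 6,"tz": -0.2,"twist": 0},
    {"tx": -0.2,"ty": 8,"tz": -0.2,"twist": 0},
    {"tx": -0.2,"ty": 8.5,"tz": -0.2,"twist": 0},
  ],
)

```text
time_s: 15.1
eef_pos: [0.4942, -0.2909, 0.0235]
tcp_rot: [0.704, -0.702, -0.074, 0.077]
contact_force: [-0.0, 0.2, -1.1]
width: 0.366
```

Request:
send_rows(
  moves=[
    {"tx": 0,"ty": 0.2,"tz": 0,"twist": 0},
    {"tx": 0,"ty": 0.4,"tz": 0,"twist": 0},
    {"tx": 0,"ty": 0.6,"tz": 0,"twist": 0},
    {"tx": 0,"ty": 0.6,"tz": 0,"twist": 0},
  ],
)

```text
time_s: 15.5
eef_pos: [0.4958, -0.2924, 0.0208]
tcp_rot: [-0.703, 0.703, 0.076, -0.075]
contact_force: [-0.5, -0.3, -0.3]
width: 0.37
```

```bash
python3 -c "
from h import *
plan([.494,-.292,.0153],102.3)"
```

```text
tcp [ 0.4958 -0.2924  0.0208] jaw 102.3 w 0.37 t 15.5 q [-0.26  0.44 -0.15 -0.   -0.98 -1.1 ] F [-0.5 -0.3 -0.3]
shift [-0.17  0.55  0.08] dyaw 0.0 toolx yaw 12.3 tooly [ 0.001 -0.    -1.   ]
```

Request:
send_rows(
  moves=[
    {"tx": 0,"ty": 0.2,"tz": 0,"twist": 0},
    {"tx": 0,"ty": 0.4,"tz": 0,"twist": 0},
    {"tx": 0,"ty": 0.4,"tz": 0,"twist": 0},
    {"tx": 0,"ty": 0.4,"tz": 0,"twist": 0},
  ],
)

```text
time_s: 15.9
eef_pos: [0.4954, -0.2924, 0.0164]
tcp_rot: [0.703, -0.703, -0.075, 0.075]
contact_force: [-1.1, 0.8, -0.6]
width: 0.364
```

Request:
send_rows(
  moves=[
    {"tx": 0,"ty": 0.1,"tz": 0,"twist": 0},
    {"tx": 0,"ty": 0.1,"tz": 0,"twist": 0},
    {"tx": 0,"ty": 0.1,"tz": 0,"twist": 0},
  ],
)

```text
time_s: 16.2
eef_pos: [0.4954, -0.2924, 0.0154]
tcp_rot: [-0.703, 0.703, 0.075, -0.075]
contact_force: [-0.5, -0.6, 0.3]
width: 0.365
```

```bash
python3 -c "
from h import *
plan([.494,-.292,.0153],102.3);cap('wrist','w15')"
```

```text
tcp [ 0.4954 -0.2924  0.0154] jaw 102.3 w 0.365 t 16.2 q [-0.26  0.44 -0.16  0.   -0.97 -1.1 ] F [-0.5 -0.6  0.3]
shift [-0.13  0.01  0.07] dyaw 0.0 toolx yaw 12.3 tooly [-0. -0. -1.]
```

View pics/w15.png

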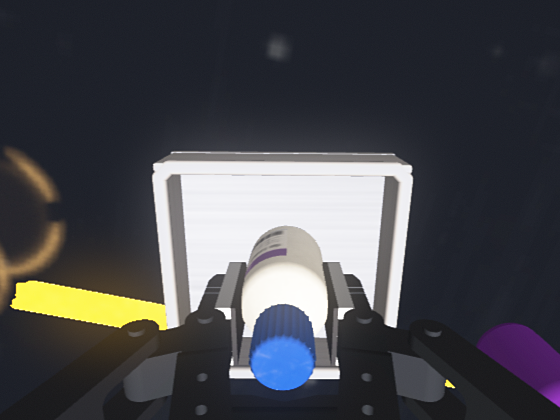

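Request:
send_rows(
  moves=[
    {"tx": 0,"ty": 0.1,"tz": 0,"twist": 0},
    {"tx": 0,"ty": 0.1,"tz": 0,"twist": 0},
  ],
)

```text
time_s: 16.45
eef_pos: [0.4956, -0.2925, 0.0152]
tcp_rot: [-0.703, 0.703, 0.076, -0.075]
contact_force: [-1.4, 2.1, 5.8]
width: 0.368
```

Request:
send_rows(
  moves=[
    {"tx": 0,"ty": 0,"tz": 0,"twist": 0},
    {"tx": 0,"ty": 0,"tz": 0,"twist": 0},
    {"tx": 0,"ty": 0,"tz": 0,"twist": 0},
    {"tx": 0,"ty": 0,"tz": 0,"twist": 0},
  ],
  claw=0.47,
)

```text
time_s: 16.85
eef_pos: [0.4953, -0.2924, 0.0142]
tcp_rot: [0.703, -0.703, -0.075, 0.076]
contact_force: [0.2, 0.3, -0.4]
width: 0.529
```

```bash
python3 -c "
from h import *
plan([.494,-.292,.0153],102.3);cap('wrist','w16')"
```

```text
tcp [ 0.4953 -0.2924  0.0142] jaw 102.3 w 0.529 t 16.85 q [-0.26  0.45 -0.16  0.   -0.97 -1.1 ] F [ 0.2  0.3 -0.4]
shift [-0.12 -0.11  0.07] dyaw 0.0 toolx yaw 12.3 tooly [-0.  0. -1.]
```

View pics/w16.png

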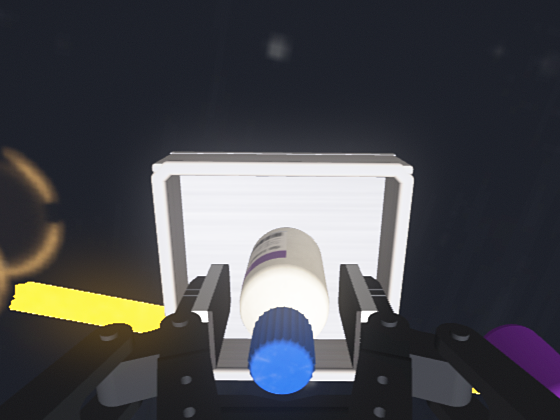

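Both fingers are clear of the bottle. Rise straight, slowly at first.

Request:
send_rows(
  moves=[
    {"tx": 0,"ty": -1,"tz": 0,"twist": 0},
    {"tx": 0,"ty": -2.5,"tz": 0,"twist": 0},
    {"tx": 0,"ty": -4.5,"tz": 0,"twist": 0},
    {"tx": 0,"ty": -7,"tz": 0,"twist": 0},
    {"tx": 0,"ty": -10,"tz": 0,"twist": 0},
  ],
)

```text
time_s: 17.4
eef_pos: [0.4949, -0.2922, 0.1154]
tcp_rot: [0.703, -0.703, -0.075, 0.076]
contact_force: [0.6, 1.0, -1.1]
width: 0.53
```

Request:
send_rows(
  moves=[
    {"tx": -4,"ty": -3,"tz": 3,"twist": 0},
    {"tx": -8,"ty": -4,"tz": 6,"twist": 0},
    {"tx": -12,"ty": -4,"tz": 9,"twist": 0},
    {"tx": -12,"ty": -4,"tz": 9,"twist": 0},
    {"tx": -12,"ty": -4,"tz": 9,"twist": 0},
  ],
)

```text
time_s: 17.9
eef_pos: [0.3582, -0.2296, 0.1558]
tcp_rot: [-0.703, 0.703, 0.077, -0.075]
contact_force: [0.4, 0.1, 0.0]
width: 0.53
```

```bash
python3 -c "
from h import *
plan([.494,-.292,.0153],102.3);cap('top','t17');cap('side','s17');crop('t17',110,120,470,290,2.2,'t17c')"
```

```text
tcp [ 0.3582 -0.2296  0.1558] jaw 102.3 w 0.53 t 17.9 q [-0.2   0.04 -0.31  0.   -1.22 -1.16] F [0.4 0.1 0. ]
shift [11.9  14.09 -8.96] dyaw 0.0 toolx yaw 12.3 tooly [ 0.003 -0.001 -1.   ]
```

View pics/t17.png

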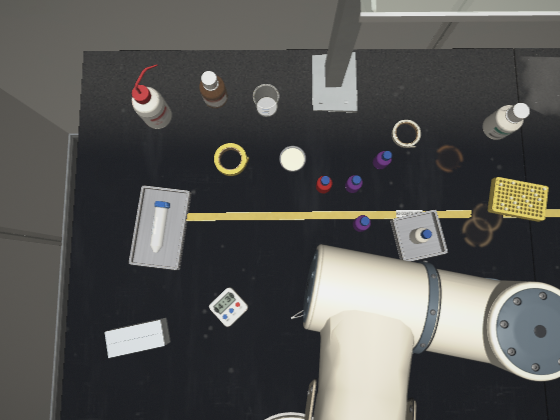

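View pics/s17.png

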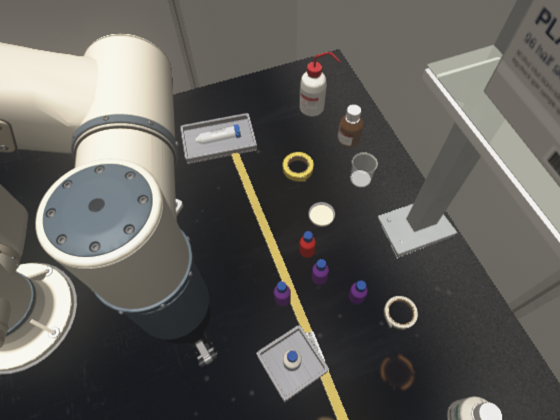

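```bash
python3 -c "
from h import *
T=ld('t17');S=ld('s17')
print(tri(ray(T,426,234),ray(S,292,355)))
a=tri(ray(T,161,203),ray(S,239,131))[0];b=tri(ray(T,158,252),ray(S,197,137))[0];print(a,b,(a+b)/2,np.linalg.norm(a-b))
crop('t17',380,195,460,275,7,'t17b');crop('s17',170,105,270,170,6,'s17t')"
```

```text
(array([ 0.49537624, -0.2909093 ,  0.07435319]), [np.float64(0.0012530779454048247), np.float64(0.0012530779454048152)])
[0.57745127 0.29607053 0.00950329] [0.46585214 0.29149105 0.03822348] [0.52165171 0.29378079 0.02386338] 0.1153264379559701
```

View pics/t17b.png

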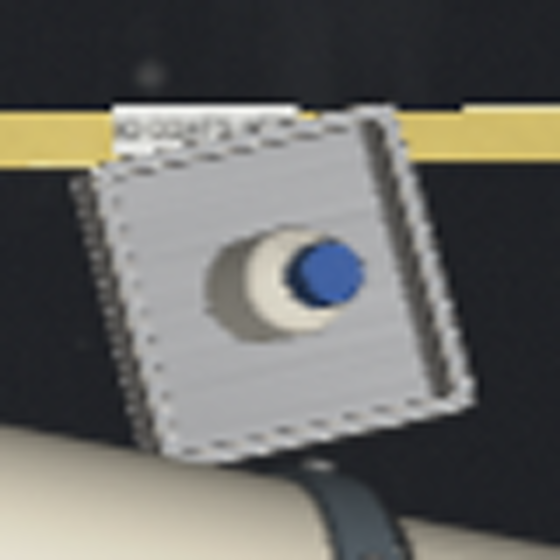

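View pics/s17t.png

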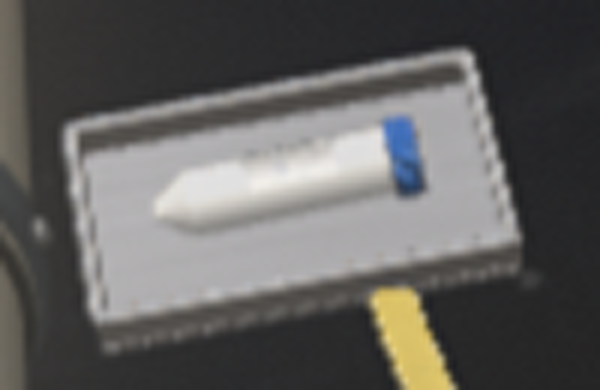

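```bash
python3 -c "
from h import *
T=ld('t17');S=ld('s17');crop('t17',125,180,195,275,6,'t17t')
a=tri(ray(T,162,202),ray(S,240.8,130.8))[0];b=tri(ray(T,156,253),ray(S,195.8,140))[0];print(a,b)
for z in (.019,): print((proj(S,[.5785,.288,z+.002])-[170,105])*6,(proj(S,[.4645,.3015,z-.001])-[170,105])*6)"
```

```text
[0.58061525 0.29338473 0.01127464] [0.46300557 0.30160956 0.01704929]
[416.76492231 152.28410223] [153.52117372 209.27903782]
```

View pics/t17t.png

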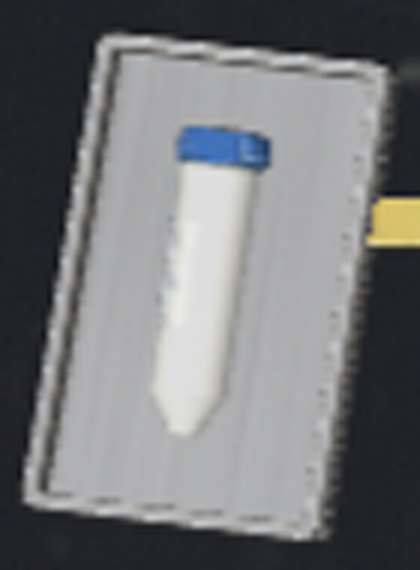

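The tube is level and central in its tray, the bottle is upright and central in its own, and the gripper is clear of both, so I'm handing in.

```bash
python3 -c "
from h import *
print(bot.close_job(),bot.state()['time_s'])"
```

```text
the job is handed in; nothing more can be done
the job is handed in; nothing more can be done
```

I laid the tube in the long tray and stood the white dropper bottle in the square tray, then handed the job in at about 18 s. Both were lowered until the wrist felt the tray floor (about 5–6 N) before release. `close_job` gave no verdict.

**Last checks (top and side cameras, gripper about 150 mm away):**
- **Tube:** its middle is at about (0.52, 0.294), within about 3 mm of the tray centre, and it lies along the tray. The final reading puts its two ends 6 mm apart in height. A level tube projected into the side view lands within about 9 px of the ends in a 6x enlargement.
- **Bottle:** its cap centre is at (0.495, -0.291), within about 2 mm of the tray centre. It looks upright.

**What failed or disagreed:**
- **First tube grasp:** the jaws shut on nothing above the tube. In the pictures the fingertips stood roughly 35 mm farther back than the stated TCP offset. I went lower and picked the tube up on the second try; all later heights use that finding.
- **Early tube height reading:** my first rough reading of the placed tube put its ends about 29 mm apart in height. Closer crops brought this down to the 6 mm above.
- **Bottle cap height:** it read 83 mm on the bench and 74 mm in the tray, against about 78 mm and 82 mm expected. The contact force and the arm's height fit the bottle standing on the tray floor.
- **Refused move:** one call came back as "invalid input". Repeated with slightly different numbers and the twist written out in each row, it went through.

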